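# Load the instrument counterbalance and hold its lock plunger out

### The arm

A 6-joint arm with a two-finger parallel gripper is mounted at the origin on the work surface. World frame = base frame: x ahead of the robot, y to its left, z up, the work surface at z = 0. Lengths are in m, angles in degrees, forces in N, time in s.
With the tool pointing down it reaches from about 0.325 to 0.925 m from the base axis. Payload 3.1 kg.
Tool frame: the origin (TCP) lies midway between the tips of the shut fingers; the grasp point (between the pads) lies behind it (r.pinch_z is the x of the grasp point in the tool frame, in m); x points along the fingers, y is the direction in which the jaws open and shut, and the axes are right-handed (so a half turn about x gives the same grasp; the last joint's range is limited). The gripper opens to 85 mm and grips with 20 to 120 N. Pads are 22 mm wide; open, the fingers measure 114 mm over their backs; the gripper's body (76 mm by 85 mm) begins 54 mm behind the grasp point. The pads swing forward as they close: fully open they stand 13 mm farther back than shut.
Start: joints at [60.779, 12.427, 92.441, -0, 75.132, -6.429], TCP at [0.242, 0.576, 0.202] pointing down, gripper open.
Joint ranges: [-157.48, 157.48], [-44.54, 120.13], [17.64, 146.25], [-64.5, 244.5], [7.68, 150.69], [-147.95, 147.95]. Speed limits (degrees/s): [159.86, 159.86, 180, 180, 180, 180].

### API

Orientations are given as a 3x3 rotation matrix whose columns are the frame's x, y, z axes.
In Python, from cell import r gives the robot as it stands.
- The arm moves only by the tool send_rows, never from a script. Its argument "plan" is one flat list of numbers, 7 for each row, row after row: the turn, a rotation vector about the tool's x, y, z in degrees, then the shift along the tool's x, y, z in cm, then the opening, from 0 (shut) to 1 (fully open). A call has 1 to 10 rows; each row is the pose to reach, as a shift and turn from the pose measured when the call began, along the tool's axes at that moment; what a row does not reach only later rows make up. A row lasts 1/8 s, in which the tool goes at most 62.5 mm and 10.7 degrees, less where a joint would pass 70% of its speed; a pose out of reach is approached as far as the arm can. A call with a gripper value outside its range is refused whole. The fingers move at their own pace and stop on an object; "newtons" is the grip in N (left out, the last holds). Time passes only in rows, so rows that repeat a pose let the fingers close. It gives the time, the measured TCP pose, the force and the opening at its end, in the units of the state.
- r.get_state(): the state, without advancing time (a new reading comes with each control period).
- r.read_camera(name): name is "scene" or "top" or "wrist"; returns the picture (420x560x3 uint8, red, green, blue); there is no depth.
- r.camera_model(name): a dict with "camera_matrix" (3x3 intrinsics, pixels), "R" (3x3) and "t" (3): a world point X has camera coordinates R X + t. Camera axes: x right, y down, z forward; pixel columns grow to the right and rows downward; lengths in m; the calibration is good to about 2 mm. A picture is of the moment at which its call begins: read the wrist's pose just before it. camera_model takes no time and is no camera call; for the wrist camera it gives the pose at the moment of the call.
- r.sign_off(): hands the job in, once; it reports no verdict.
Trained networks look in the newest picture that a camera, given by its name, has taken for a name from the list of things; names that differ only in an ending like _2 or _b are one class to them, and where a whole thing is asked for, a point or a joint stands for the part that bears it (a point fixed in the world has none). Each returns a list of dicts, best first, with "conf" (0 to 1); they miss things now and then, are a little off and sometimes report something else, mostly with a low value. They report only what shows in the picture. A call takes as long as a camera call. They do not tell look-alikes from the thing itself.
- r.find_in(camera, thing): "rect" ([centre column, centre row, width, height] in pixels, round what is visible of it).
- r.trace(camera, thing): "mask" (420x560 bool, what is visible of it) and "rect" ([centre column, centre row, width, height] in pixels, round what is visible of it).
The state is a dict: "time_s": time; "q": joint angles; "dq": joint speeds; "effort": joint torques, N m; "eef_pos": TCP position; "orientation": TCP orientation; "contact_force": force on the tool from outside, world axes, zero at the start; "ft_torque": the same for the moment, N m; "grip_width": finger opening in m.
Only numpy, scipy, OpenCV 4.12 (cv2) and the standard library are available. Lean on these libraries where they do the work, as an engineer would, in place of code of your own. Each camera call takes 0.05 s, during which the arm holds its last target.

### The job

On the counterbalance unit of the examination stand, stand the larger check weight upright and gently in the middle of the round sprung pan and let go of it. Then pull the lock plunger fully back to its stop by its knob, so that the loaded pan comes free and sinks on its spring, and finish while still holding the plunger back with the gripper. Leave the smaller weight, the drop bottle and the occluder where they are.

Things in the scene. Friction and masses are not known exactly. Their poses are not given: they have to be found in the camera images.
- weight: the larger check weight, plain steel, about 500 g, loose: an upright cylinder 42 mm in diameter and 45 mm high, then a neck 13 mm in diameter, then a gripping knob 24 mm in diameter from 64 to 84 mm above its underside. Origin at the centre of its underside, z up. Starts standing on the table; which of the two weights stands where varies.
- small_weight: the smaller check weight, plain steel, 200 g, same form: 30 mm in diameter and 30 mm high, knob 18 mm in diameter from 44 to 58 mm up. Origin at the centre of its underside. To be left alone.
- lift: the counterbalance unit, bolted down, at a different place and yaw each time. White base plate 120 mm (x) by 150 mm (y, -90 to +60) by 12 mm. Origin on the table straight under the pan's centre, z up. The lock plunger lies level along y at x = 0, 60 mm up, and is pulled towards -y through an aluminium guide block 36 mm wide (x), from y = -28 to -54 mm, 68 mm high.
- pan_center (a point): centre of the pan's upper face. The pan is a flat round steel plate 90 mm in diameter, 6 mm thick, on a sprung upright stem, upper face 104 mm above the table when empty, with a thin ring mark 52 mm in diameter round its centre. Axes as lift.
- pan (a joint): how far the pan has sunk, m: 0 empty (held against its upper stop by about 1 N), 0.032 at the lower stop. Spring 170 N/m. With the plunger home its pin goes through a slot in the stem and lets a loaded pan sink only about 5 mm; with the pin withdrawn the larger weight sinks it about 21 to 25 mm.
- plunger (a joint): how far the lock plunger is pulled back, m: 0 home (pin 10 mm deep in the stem's slot), 0.016 fully back at its stop. A spring draws it home: 4 N at 0, 10 N fully back. It does not latch: let go, it springs back.
- knob (a point): middle of the plunger's black knob barrel, on its axis, 60 mm above the table, 119 mm from the pan's centre towards -y of lift when home (moves with the plunger). Barrel: level cylinder 28 mm in diameter, 30 mm long along y, with a 36 mm rim, 6 mm thick, at its outer (-y) end and a 14 mm shaft inward. Axes as lift. Free beside and below (base plate ends 29 mm inward, table 60 mm below).
- drops: small white plastic drop bottle, 32 mm in diameter, 65 mm high, standing loose. Origin at the centre of its underside. To be left alone.
- occluder: flat black occluder paddle lying loose on the table, 175 mm long, 5 mm thick, round blade 60 mm. Origin in its handle at the underside. To be left alone.
Mind the look-alikes: they are no part of the job. What is shaped like the lift but orange or yellow is not meant. Leave any yellow look-alike of the weight alone.

How it is judged (in metres and radians):
On the way, in this order (a step that is already met when the one before it is completed fails the run):
1. the larger weight stands upright and centred on the pan, let go, with the plunger still home (horizontal distance between weight and pan_center below 0.012 m and z of weight in the frame of pan_center between -0.004 and 0.004 m and angle between weight's own z axis and vertical below 0.1 rad and contact force between the fingers and weight below 0.1 N and value of joint plunger below 0.004 m), for 0.2 s.
2. the plunger is pulled fully back and the loaded pan has sunk (value of joint plunger above 0.013 m and value of joint pan above 0.015 m), for 0.2 s.
At the end, for the whole second after the job is handed in: The fingers hold the plunger at least 13 of its 16 mm back (over 1 N), the larger weight stands upright (0.1 rad), at rest, within 15 mm of the pan centre, the pan has sunk over 15 mm under it, and the robot touches neither weight nor pan (all of step 2 and contact force between the fingers and plunger above 1 N and horizontal distance between weight and pan_center below 0.015 m and z of weight in the frame of pan_center between -0.004 and 0.004 m and angle between weight's own z axis and vertical below 0.1 rad and linear speed of weight below 0.03 m/s and contact force between each of the arm, the fingers and weight below 0.1 N and contact force between each of the arm, the fingers and pan below 0.1 N); the arm keeps its last pose, push and grip.
It fails at once if the smaller weight moved by more than 25 mm (distance of small_weight from where it was at the start of the episode above 0.025 m).
It fails at once if the drop bottle moved by more than 25 mm (distance of drops from where it was at the start of the episode above 0.025 m).
It fails at once if the occluder moved by more than 25 mm (distance of occluder from where it was at the start of the episode above 0.025 m).
It fails at once if the larger weight let fall onto the pan from more than about 10 mm (falling free faster than 0.45 m/s over it) (horizontal distance between weight and pan_center below 0.05 m and contact force between the fingers and weight below 0.1 N and linear speed of weight above 0.45 m/s).
It fails at once if the larger weight pressed hard on the pan (more than 60 N) (contact force between weight and pan above 60 N).
It also fails if it takes over 51 s, if anything falls off the work surface, if the arm or the gripper's body presses on something with over 40 N, if the wrist force passes 120 N, or if a joint passes its speed limit or range.

## Working session

There is one attempt and no reset: what is moved stays moved. The work goes in short steps, Python scripts to look and compute and a tool call to move; the robot and the scene stay as the last step left them, time stands still between calls to the robot, and variables do not carry over. Pictures are saved under pics/ and viewed, and the job is handed in when it is done.

Besides the shell and the picture viewer there is one more tool, called after ">>>" in YAML: its name, and indented under it one key for each argument. send_rows: Moves the arm, as the interface text tells. Its arguments: {"type":"object","properties":{"plan":{"type":"array"},"newtons":{"type":"number"}},"required":["plan"]}

```bash
ls; mkdir -p pics; python3 - <<'E'
from cell import r
import cv2,json
s=r.get_state(); print(s, r.pinch_z)
for c in ["scene","top","wrist"]:
    im=r.read_camera(c); cv2.imwrite(f"pics/{c}0.png",im[:,:,::-1])
    m=r.camera_model(c); print(c,m)
    for t in ["weight","small_weight","lift","pan","knob","drops","occluder"]:
        for d in r.find_in(c,t)[:3]: print(c,t,round(d["conf"],2),[round(float(v)) for v in d["rect"]])
print(r.get_state()["time_s"])
E
```

```text
pics
{'time_s': 0.0, 'q': array([ 6.07786735e+01,  1.24779809e+01,  9.25289484e+01,  3.43954107e-04,
        7.51340036e+01, -6.42944652e+00]), 'dq': array([-0.03404778,  0.00943247, -0.10835642, -0.0265162 ,  0.04657077,
        0.02297649]), 'effort': array([ 3.53555961e-04, -3.96837294e+01, -3.03859448e+01, -7.01257932e-05,
        9.75207018e-03, -1.30087489e-05]), 'eef_pos': array([0.24165909, 0.57541273, 0.20035086]), 'orientation': array([[-1.20587106e-03,  3.87384888e-01,  9.21917293e-01],
       [-2.14388235e-03,  9.21914843e-01, -3.87386662e-01],
       [-9.99996975e-01, -2.44362058e-03, -2.81202802e-04]]), 'contact_force': array([ 0.42402898, -0.2887644 ,  0.62742222]), 'ft_torque': array([0.02441151, 0.07880086, 0.03129042]), 'grip_width': 0.08518733365096166} -0.0187
scene {'camera_matrix': array([[385.77528209,   0.        , 277.38537263],
       [  0.        , 385.77528209, 210.97129103],
       [  0.        ,   0.        ,   1.        ]]), 'R': array([[-0.7383112 ,  0.6744239 ,  0.00699761],
       [ 0.36376923,  0.40692247, -0.83790575],
       [-0.56795115, -0.61608
[... 1154 characters left out ...]
 43, 41]
top pan 0.61 [203, 182, 39, 38]
top knob 0.86 [332, 241, 32, 15]
top knob 0.67 [250, 182, 32, 15]
top knob 0.57 [208, 289, 39, 17]
top drops 0.66 [383, 195, 14, 16]
top occluder 0.86 [430, 176, 26, 70]
wrist {'camera_matrix': array([[298.48314491,   0.        , 274.99182172],
       [  0.        , 298.48314491, 210.69796302],
       [  0.        ,   0.        ,   1.        ]]), 'R': array([[ 3.86651998e-01,  9.22225538e-01, -5.38425132e-04],
       [ 8.84684024e-01, -3.70747345e-01,  2.82631535e-01],
       [ 2.60450400e-01, -1.09756384e-01, -9.59228401e-01]]), 't': array([-0.62502844, -0.03732203,  0.37976003])}
wrist lift 0.79 [47, 317, 94, 84]
wrist pan 0.51 [12, 346, 23, 32]
1.2
```

View pics/scene0.png

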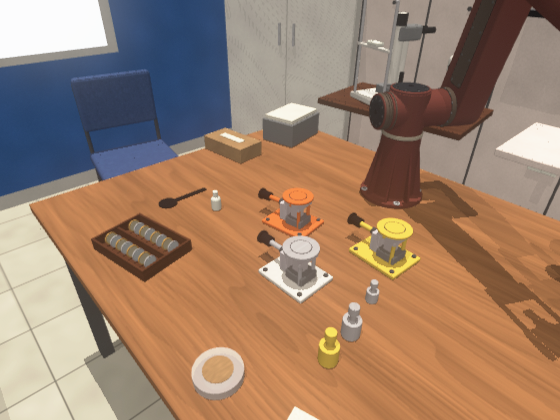

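View pics/top0.png

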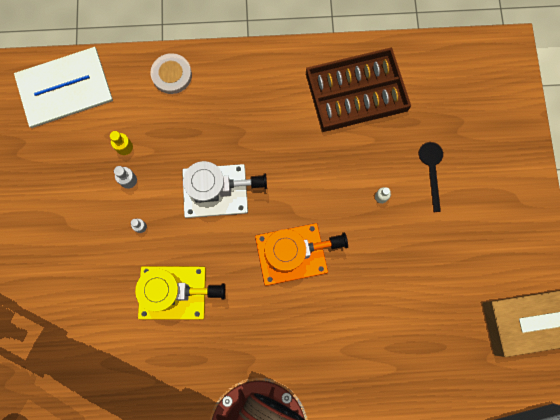

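```bash
python3 - <<'E'
import cv2
t=cv2.imread("pics/top0.png"); cv2.imwrite("pics/top_crop.png",cv2.resize(t[110:330,90:380],(800,600),interpolation=cv2.INTER_CUBIC))
t=cv2.imread("pics/scene0.png"); cv2.imwrite("pics/scene_crop.png",cv2.resize(t[170:380,220:420],(560,588),interpolation=cv2.INTER_CUBIC))
E
```

```text
(no output)
```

View pics/top_crop.png

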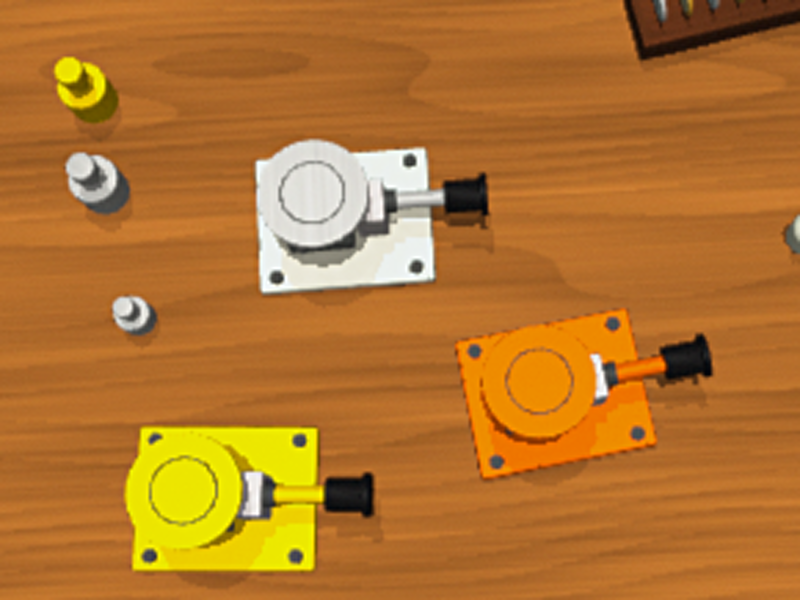

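View pics/scene_crop.png

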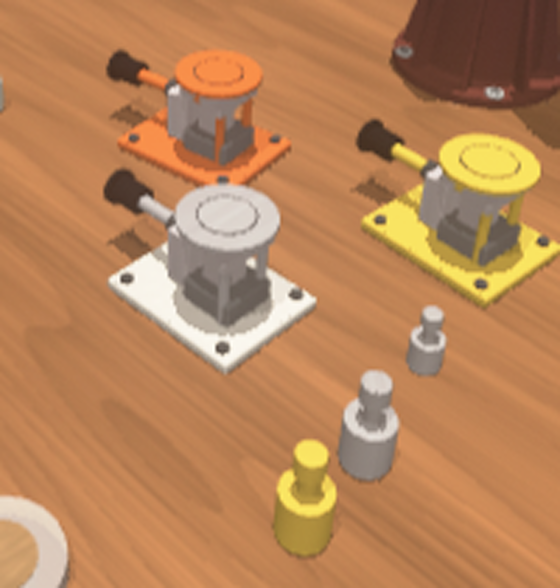

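White lift at top (215,190); the orange (290,250) and yellow (170,292) ones are look-alikes. Weight candidates are yellow (120,143), large steel (123,176) and small steel (138,226). The large steel one fits: it is plain steel and bigger than the other steel one. The enlarged crops confirm both.

```bash
cat > h.py <<'E'
import numpy as np, cv2
from cell import r
from scipy.optimize import least_squares
def proj(m,X):
    X=np.atleast_2d(X); c=X@np.array(m["R"]).T+m["t"]; p=c@np.array(m["camera_matrix"]).T
    return p[:,:2]/p[:,2:]
def ray(m,uv,z):
    d=np.linalg.solve(m["camera_matrix"],[uv[0],uv[1],1.0]); R=np.array(m["R"]); o=-R.T@m["t"]; d=R.T@d
    return o+d*(z-o[2])/d[2]
def cyl(x,y,z0,z1,rad,n=40):
    a=np.linspace(0,2*np.pi,n); return np.vstack([np.c_[x+rad*np.cos(a),y+rad*np.sin(a),0*a+z] for z in (z0,z1)])
E
python3 - <<'E'
from h import *
ims={c:cv2.imread(f"pics/{c}0.png") for c in("top","scene")}
for c in ims:
    m=r.camera_model(c)
    print(c,"cam pos",-np.array(m["R"]).T@m["t"])
    r.read_camera(c)
    for t in ["weight","small_weight","pan","knob","lift","drops","occluder"]:
        for d in r.trace(c,t)[:4]:
            mk=d["mask"]; hsv=cv2.cvtColor(ims[c],cv2.COLOR_BGR2HSV)[mk]
            ys,xs=np.nonzero(mk); cen=(xs.mean(),ys.mean())
            e=cv2.minAreaRect(np.c_[xs,ys].astype(np.float32))
            z={"pan":.104,"knob":.06,"weight":.035,"small_weight":.025}.get(t,0.01)
            print(c,t,round(d["conf"],2),np.round(cen,1),"sat",np.median(hsv[:,1]),"n",mk.sum(),"world@z",np.round(ray(m,cen,z),4), "box",np.round(e[0],1),np.round(e[1],1),round(e[2],1))
    np
# white plate corners
E
```

```text
top cam pos [ 0.2215527  -0.05227007  1.26666319]
top weight 0.73 [120.7 142.8] sat 255.0 n 393 world@z [0.6644 0.2979 0.035 ] box [120.3 142.3] [27.6 17. ] 45.0
top small_weight 0.55 [138.1 225.1] sat 8.0 n 181 world@z [0.4646 0.259  0.025 ] box [137.8 224.8] [16.3 12.7] 45.0
top pan 0.7 [203.  180.5] sat 8.0 n 1281 world@z [0.5419 0.0957 0.104 ] box [202.8 180.8] [38.9 39.6] 45.0
top pan 0.67 [156.3 289.6] sat 255.0 n 1485 world@z [0.3081 0.2005 0.104 ] box [156.3 289.8] [41.  43.1] 45.0
top knob 0.9 [210.  290.9] sat 87.5 n 318 world@z [0.302  0.0923 0.06  ] box [206.5 290.5] [13. 35.] 90.0
top knob 0.88 [253.1 181.4] sat 17.0 n 300 world@z [ 0.5456 -0.0134  0.06  ] box [250. 180.] [14. 32.] 90.0
top knob 0.86 [333.4 242.1] sat 117.0 n 339 world@z [ 0.3954 -0.1869  0.06  ] box [330.4 242.1] [13.5 33.5] 83.7
top lift 0.73 [293.4 253. ] sat 255.0 n 3472 world@z [ 0.3821 -0.0976  0.01  ] box [302.6 251. ] [51.9 89.9] 78.2
top lift 0.67 [173.8 291.9] sat 255.0 n 3779 world@z [0.3077 0.1811 0.01  ] box [179.5 292. ] [89. 52.] 0.0
top lift 0.56 [216.9 189.1] sat 9.0 n 3445 world@z [0.54
[... 1551 characters left out ...]
] [11.  46.7] 74.6
scene lift 0.98 [294.3 265.6] sat 30.5 n 3036 world@z [0.524  0.0566 0.01  ] box [291.4 260.1] [85.4 60. ] 35.0
scene lift 0.89 [385.1 245.3] sat 156.0 n 2607 world@z [0.2757 0.1655 0.01  ] box [381.9 245.9] [75.4 59.3] 8.1
scene lift 0.56 [291.6 211.8] sat 174.0 n 2039 world@z [ 0.3511 -0.1313  0.01  ] box [290.5 211. ] [48. 67.] 90.0
scene drops 0.53 [215.6 200.6] sat 38.0 n 163 world@z [ 0.491  -0.3463  0.01  ] box [216.  199.5] [19. 10.] 90.0
scene occluder 0.69 [300.8 250.6] sat 20.0 n 864 world@z [0.4675 0.0244 0.01  ] box [300. 250.] [33.9 33.9] 45.0
scene occluder 0.64 [179.5 197.6] sat 97.5 n 312 world@z [ 0.5695 -0.4422  0.01  ] box [183.4 197.3] [10.4 51.1] 73.4
```

>>> send_rows:
  plan: [0,0,0,0,-1.4,4.5,1,0,0,0,0,-2.9,9,1,0,0,0,0,-4.3,13.5,1,0,0,0,0,-5.7,18,1,0,0,0,0,-7.1,22.5,1,0,0,0,0,-8.6,27,1,0,0,0,0,-10,31.5,1,0,0,0,0,-11.4,36,1,0,0,0,0,-12.8,40.5,1,0,0,0,0,-13.4,42.3,1]

```text
time_s: 3.25
eef_pos: [0.582, 0.2869, 0.2017]
orientation: [[0.0, 0.39, 0.921], [-0.0, 0.921, -0.39], [-1.0, 0.0, 0.0]]
contact_force: [0.0, 0.4, -0.6]
grip_width: 0.0855
```

```bash
python3 - <<'E'
from h import *
s=r.get_state(); print(s["eef_pos"],s["orientation"].round(4),s["time_s"],s["q"].round(1),s["contact_force"])
m=r.camera_model("wrist"); im=r.read_camera("wrist"); cv2.imwrite("pics/w1.png",im[:,:,::-1])
print("campos",-np.array(m["R"]).T@m["t"])
for d in r.trace("wrist","weight")[:3]:
    ys,xs=np.nonzero(d["mask"]); print(d["conf"],d["rect"],xs.mean(),ys.mean(),ray(m,(xs.mean(),ys.mean()),.05))
print(proj(m,[[.581,.2865,.084],[.581,.2865,0]]))
E
```

```text
[0.58195068 0.28693334 0.20170464] [[ 4.000e-04  3.898e-01  9.209e-01]
 [-1.000e-04  9.209e-01 -3.898e-01]
 [-1.000e+00  0.000e+00  4.000e-04]] 3.25 [ 20.1  15.3  89.   -0.   75.7 -47. ] [ 0.00374306  0.42223762 -0.61102497]
campos [0.51562884 0.31516387 0.3744162 ]
0.71 [273.6, 187.2, 36.2, 41.3] 274.4080604534005 186.2972292191436 [0.57755276 0.28810826 0.05      ]
0.58 [311.1, 245.8, 37.1, 54.6] 309.9252077562327 246.0242382271468 [0.65952645 0.29871234 0.05      ]
[[274.18686961 196.97786926]
 [274.39554742 181.18575717]]
```

View pics/w1.png

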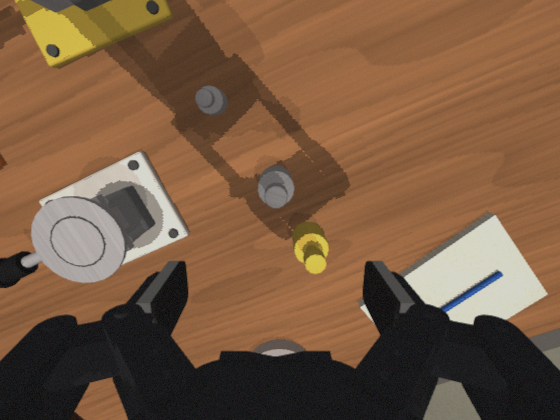

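The wrist picture shows the large steel weight at (276,188). The yellow look-alike is at (312,248), the small weight at (210,99) and the white lift's pan at (78,240).

```bash
cat >> h.py <<'E'
def hullmask(m,parts):
    M=np.zeros((420,560),np.uint8)
    for P in parts:
        h=cv2.convexHull(np.float32(proj(m,P))); cv2.fillConvexPoly(M,np.int32(np.round(h*16)),1,shift=4)
    return M>0
def wparts(x,y,z=0): return [cyl(x,y,z,z+.045,.021),cyl(x,y,z+.04,z+.07,.0065),cyl(x,y,z+.064,z+.084,.012)]
def fitmask(m,mask,f,x0,step=.004):
    from scipy.optimize import minimize
    def cost(p):
        M=hullmask(m,f(*p)); return 1-(M&mask).sum()/max(1,(M|mask).sum())
    o=minimize(cost,x0,method="Nelder-Mead",options=dict(initial_simplex=[x0]+[np.array(x0)+step*np.eye(len(x0))[i] for i in range(len(x0))]))
    return o.x,1-o.fun
E
python3 - <<'E'
from h import *
ms={}
for c in("wrist","top","scene"):
    m=r.camera_model(c); im=r.read_camera(c); hsv=cv2.cvtColor(im,cv2.COLOR_RGB2HSV)
    for t,p0,f,z in (("weight",(.58,.287),wparts,.05),("pan",(.545,.098),lambda x,y:[cyl(x,y,.098,.104,.045)],.1)):
        for d in r.trace(c,t)[:4]:
            if np.median(hsv[d["mask"]][:,1])>130: continue
            ys,xs=np.nonzero(d["mask"]); g=ray(m,(xs.mean(),ys.mean()),z)
            if np.hypot(*(g[:2]-p0))>.04: continue
            print(c,t,round(d["conf"],2),fitmask(m,d["mask"],f,list(g[:2])))
# knob centre by ray @z .06 & plate via white threshold
    for d in r.trace(c,"knob")[:4]:
        ys,xs=np.nonzero(d["mask"]); g=ray(m,(xs.mean(),ys.mean()),.06); print(c,"knob",d["conf"],g)
    V=((hsv[...,1]<40)&(hsv[...,2]>150)).astype(np.uint8)
    for d in r.trace(c,"lift")[:3]:
        if np.median(hsv[d["mask"]][:,1])<80:
            cs=hsv[d["mask"]]; print(c,"lift",d["conf"],d["rect"])
E
```

```text
wrist weight 0.78 (array([0.58033071, 0.28733995]), np.float64(0.9188361408882083))
wrist pan 0.68 (array([0.54254234, 0.09552605]), np.float64(0.9417601380500431))
wrist knob 0.63 [ 0.54726247 -0.02471075  0.06      ]
wrist lift 0.64 [94.5, 222.4, 187.9, 135.5]
top weight 0.94 (array([0.58081469, 0.28795232]), np.float64(0.8954869358669834))
top pan 0.75 (array([0.54303779, 0.0959139 ]), np.float64(0.9256198347107438))
top knob 0.65 [0.30214009 0.09174543 0.06      ]
top knob 0.58 [ 0.54542582 -0.01306416  0.06      ]
top knob 0.58 [ 0.3955671  -0.18620737  0.06      ]
top lift 0.73 [225.1, 191.0, 87.6, 55.4]
scene pan 0.56 (array([0.54353272, 0.09296555]), np.float64(0.8207547169811321))
scene knob 0.75 [ 0.39402464 -0.20088244  0.06      ]
scene knob 0.63 [ 0.54288799 -0.02305056  0.06      ]
scene knob 0.61 [0.29884322 0.10621082 0.06      ]
scene lift 0.61 [295.6, 266.2, 74.2, 70.5]
```

>>> send_rows:
  plan: [0,0,0,3,0,-0.15,1,0,0,0,6,0,-0.15,1,0,0,0,9,0,-0.15,1,0,0,0,12,0,-0.15,1,0,0,0,13.7,0,-0.15,1,0,0,0,14.5,0,-0.15,1,0,0,0,14.5,0,-0.15,1]
  newtons: 40

```text
time_s: 4.97
eef_pos: [0.5789, 0.2895, 0.0568]
orientation: [[0.0, 0.387, 0.922], [0.0, 0.922, -0.387], [-1.0, 0.0, 0.0]]
contact_force: [-0.2, -0.5, 0.5]
grip_width: 0.0852
```

```bash
python3 - <<'E'
from h import *
im=r.read_camera("wrist"); cv2.imwrite("pics/w2.png",im[:,:,::-1])
m=r.camera_model("wrist"); im=r.read_camera("scene"); cv2.imwrite("pics/s2.png",cv2.resize(im[200:400,240:460,::-1],None,fx=2.5,fy=2.5))
E
```

```text
(no output)
```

View pics/w2.png

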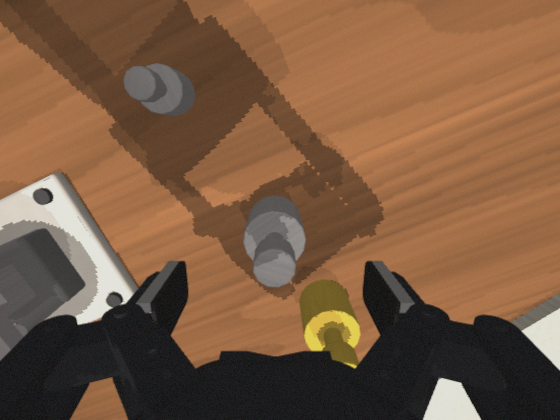

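View pics/s2.png

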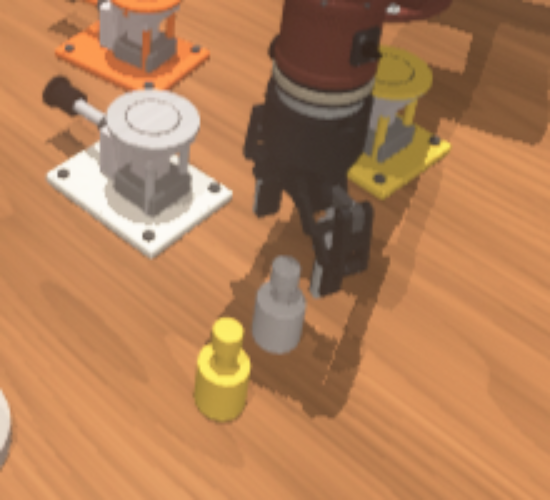

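```bash
python3 - <<'E'
from h import *
s=r.get_state(); T=s["eef_pos"]; print(T)
m=r.camera_model("wrist"); w=proj(m,[T,T+[0,0,.0187],[.5805,.2876,.084]])
im=r.read_camera("wrist").copy()
d=[d for d in r.trace("wrist","weight") ][:2]
for k in d:
    ys,xs=np.nonzero(k["mask"]); g=ray(m,(xs.mean(),ys.mean()),.05); print(k["conf"],fitmask(m,k["mask"],wparts,list(g[:2])))
print("wrist",w); print("scene",proj(r.camera_model("scene"),[T,T+[0,0,.0187],[.5805,.2876,.084]]))
E
```

```text
[0.57985282 0.28986672 0.05810346]
0.8 (array([0.66388608, 0.29816385]), np.float64(0.750533462657614))
0.69 (array([0.58092386, 0.28729519]), np.float64(0.9324866310160428))
wrist [[274.81490273 243.15780569]
 [274.83180745 256.05672014]
 [271.44197869 264.26203789]]
scene [[354.61281765 315.37422832]
 [355.67307324 309.07946384]
 [355.00346111 306.15233902]]
```

>>> send_rows:
  plan: [0,0,0,0.3,-0.2,0.15,1,0,0,0,0.3,-0.2,0.15,0.6,0,0,0,0.3,-0.2,0.15,0.2,0,0,0,0.3,-0.2,0.15,0.1,0,0,0,0.3,-0.2,0.15,0.1,0,0,0,0.3,-0.2,0.15,0.1]
  newtons: 45

```text
time_s: 5.92
eef_pos: [0.5805, 0.2875, 0.0553]
orientation: [[0.003, 0.387, 0.922], [0.001, 0.922, -0.387], [-1.0, 0.002, 0.002]]
contact_force: [-0.1, -0.6, -0.7]
grip_width: 0.0084
```

>>> send_rows:
  plan: [0,0,0,-1,0,0,0.1,0,0,0,-3,0,0,0.1,0,0,0,-3,0,0,0.1]

```text
time_s: 6.3
eef_pos: [0.5831, 0.2885, 0.0891]
orientation: [[0.009, 0.387, 0.922], [0.003, 0.922, -0.387], [-1.0, 0.006, 0.007]]
contact_force: [0.6, -0.1, 0.3]
grip_width: 0.0083
```

```bash
python3 - <<'E'
from h import *
s=r.get_state(); T=s["eef_pos"]; print(T,s["contact_force"],s["grip_width"],s["orientation"].round(3))
im=r.read_camera("wrist"); cv2.imwrite("pics/w3.png",im[:,:,::-1])
im=r.read_camera("scene"); cv2.imwrite("pics/s3.png",cv2.resize(im[200:400,240:460,::-1],None,fx=2.5,fy=2.5))
E
```

```text
[0.58308765 0.2884674  0.08914149] [ 0.62329028 -0.12105637  0.3102543 ] 0.008332103802996822 [[ 0.009  0.387  0.922]
 [ 0.003  0.922 -0.387]
 [-1.     0.006  0.007]]
```

View pics/w3.png

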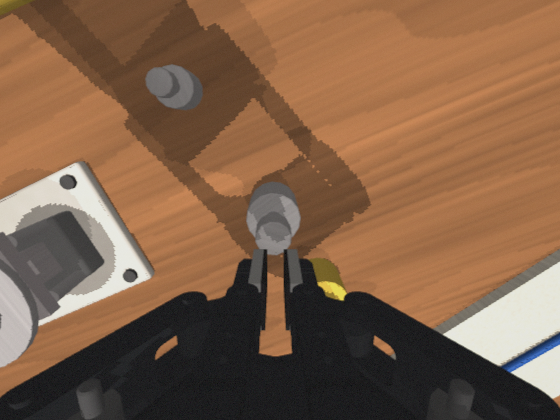

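View pics/s3.png

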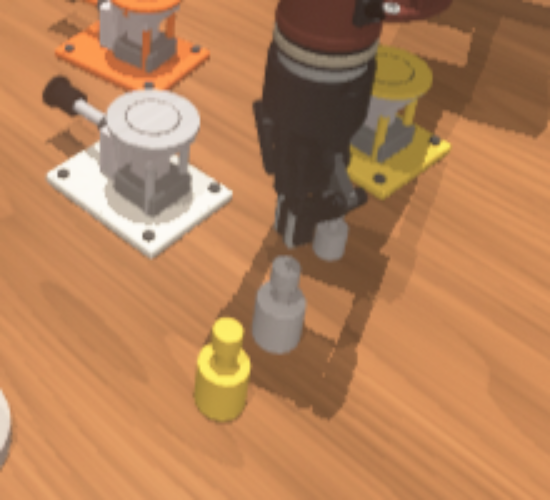

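```bash
python3 - <<'E'
from h import *
s=r.get_state(); T=s["eef_pos"]; O=np.array(s["orientation"]); print(T,s["q"])
P=np.array([[0,a*.004,b*.011] for a in(-1,1) for b in(-1,1)]+[[-.0187,a*.004,b*.011] for a in(-1,1) for b in(-1,1)]+[[-.054-.0187,a*.04,b*.04] for a in(-1,1) for b in(-1,1)])
W=T+P@O.T
for c in("wrist","scene","top"):
    im=r.read_camera(c)[:,:,::-1].copy(); p=proj(r.camera_model(c),W)
    f=3; cx,cy=p[:8].mean(0); x0=int(max(0,min(560-200,cx-100)));y0=int(max(0,min(420-180,cy-90)))
    cr=cv2.resize(im[y0:y0+180,x0:x0+200],None,fx=f,fy=f,interpolation=cv2.INTER_NEAREST)
    for i,(u,v) in enumerate(p): cv2.circle(cr,(int((u-x0+.5)*f),int((v-y0+.5)*f)),3,[(0,0,255),(0,255,0),(255,0,0)][i//4],-1)
    for u,v in proj(r.camera_model(c),cyl(.5805,.2876,.064,.084,.012)): cv2.circle(cr,(int((u-x0+.5)*f),int((v-y0+.5)*f)),1,(255,0,255),-1)
    cv2.imwrite(f"pics/o_{c}.png",cr)
E
```

```text
[0.5812129  0.28773867 0.0866046 ] [ 2.01415662e+01  2.15265905e+01  9.40914702e+01  1.25011127e-03
  6.40990949e+01 -4.70731256e+01]
```

View pics/o_wrist.png

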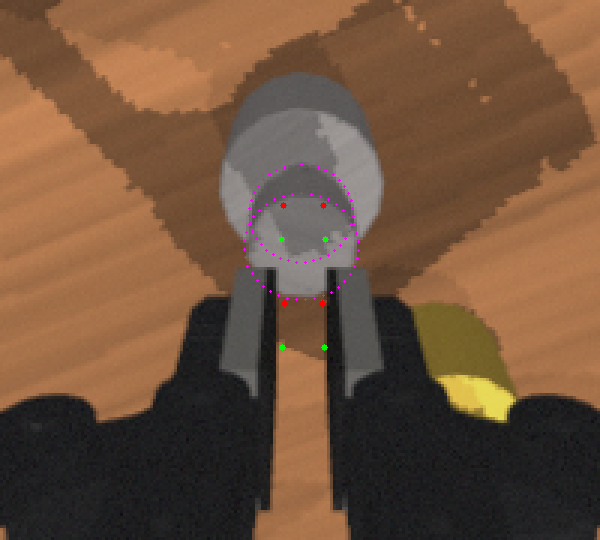

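View pics/o_scene.png

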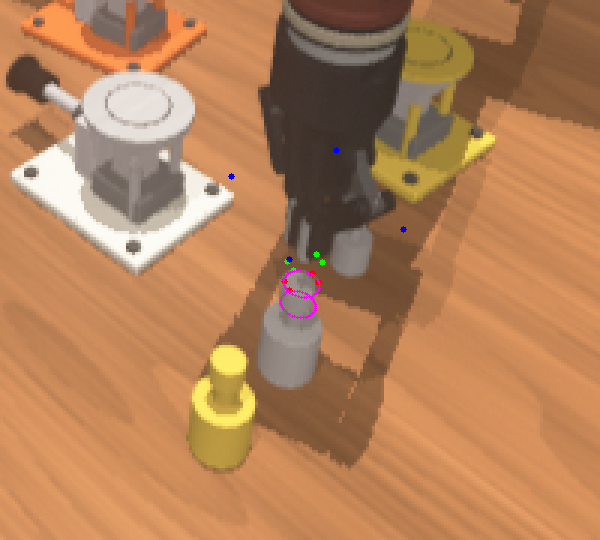

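View pics/o_top.png

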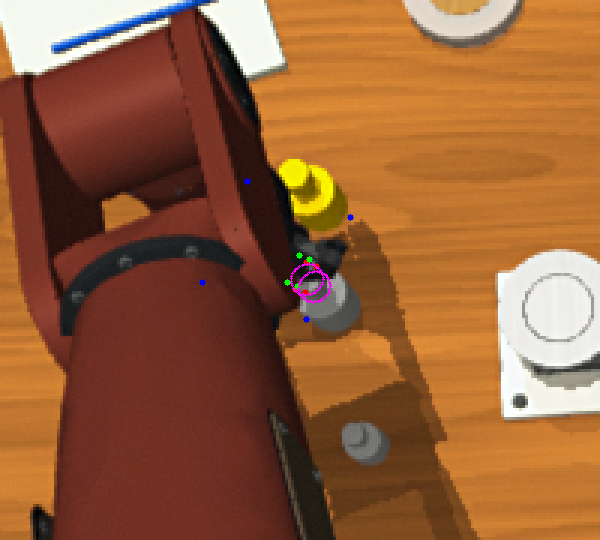

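```bash
python3 - <<'E'
from h import *
s=r.get_state(); T=s["eef_pos"]; O=np.array(s["orientation"]); print(T, s["time_s"])
for c,(a,b,cc,d) in {"scene":(320,260,400,330),"top":(80,120,180,200)}.items():
    im=r.read_camera(c)[:,:,::-1]; cv2.imwrite(f"pics/z_{c}.png",cv2.resize(im[b:d,a:cc],None,fx=8,fy=8,interpolation=cv2.INTER_CUBIC)[:600,:800])
P=np.array([[0,0,0],[0,0,-.011],[-.025,0,0],[-.025,0,-.011],[0,0,.02]])
for c in("wrist","scene","top"): print(c,proj(r.camera_model(c),T+P@O.T).round(1).tolist())
E
```

```text
[0.57988889 0.28725168 0.08470345] 6.55
wrist [[274.9, 243.4], [274.9, 226.7], [274.8, 261.2], [274.8, 242.4], [274.8, 272.3]]
scene [[355.1, 305.7], [359.8, 304.3], [356.6, 296.9], [361.4, 295.6], [346.4, 308.1]]
top [[119.0, 170.9], [117.0, 175.3], [115.7, 167.8], [113.8, 172.3], [122.4, 162.9]]
```

View pics/z_scene.png

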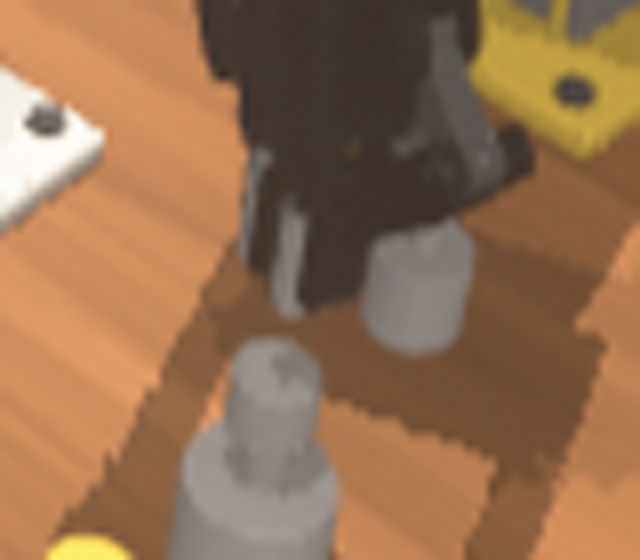

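View pics/z_top.png

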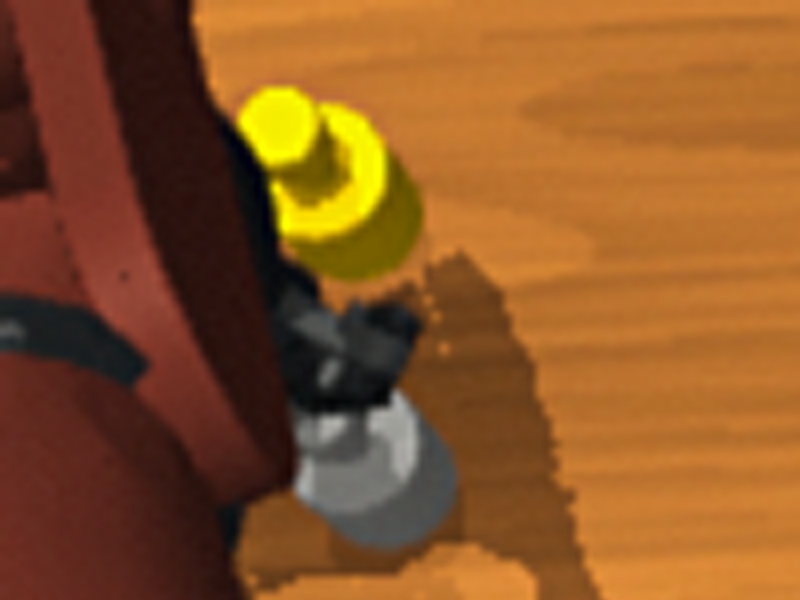

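The jaws closed just above the knob. The pictures put the fingertips about 25 mm behind the reported TCP along the tool axis, so the weight is untouched. I'll open, go lower and grip again.

>>> send_rows:
  plan: [0,0,0,0,0,0,1,0,0,0,0,0,0,1,0,0,0,0,0,0,1,0,0,0,0,0,0,1]

```text
time_s: 7.15
eef_pos: [0.5799, 0.2873, 0.0845]
orientation: [[0.001, 0.387, 0.922], [0.001, 0.922, -0.387], [-1.0, 0.001, 0.001]]
contact_force: [-0.1, -0.6, 0.1]
grip_width: 0.0798
```

```bash
python3 - <<'E'
from h import *
s=r.get_state(); T=s["eef_pos"]; O=np.array(s["orientation"]); print(T, s["time_s"],s["grip_width"],O.round(4),s["contact_force"])
for z in(.03,): print((O.T@(np.array([.5805,.2876,z])-T)*100).round(2))
E
```

```text
[0.57988933 0.28727012 0.08451555] 7.15 0.07984924393007954 [[ 1.300e-03  3.873e-01  9.220e-01]
 [ 5.000e-04  9.220e-01 -3.873e-01]
 [-1.000e+00  1.000e-03  1.000e-03]] [-0.14112769 -0.55519027  0.13588283]
[5.45 0.05 0.04]
```

>>> send_rows:
  plan: [0,0,0,1.5,0,0,1,0,0,0,3,0,0,1,0,0,0,4.3,0,0,1,0,0,0,5.1,0,0,1,0,0,0,5.4,0,0,1,0,0,0,5.4,0,0,1,0,0,0,5.4,0,0,1]

```text
time_s: 8.02
eef_pos: [0.5806, 0.2875, 0.0312]
orientation: [[0.003, 0.387, 0.922], [0.001, 0.922, -0.387], [-1.0, 0.002, 0.002]]
contact_force: [-0.9, 0.0, 0.2]
grip_width: 0.0852
```

```bash
python3 - <<'E'
from h import *
s=r.get_state(); T=s["eef_pos"]; O=np.array(s["orientation"]); print(T, s["time_s"],s["grip_width"],s["contact_force"])
im=r.read_camera("wrist")[:,:,::-1]; cv2.imwrite("pics/w4.png",im)
im=r.read_camera("scene")[:,:,::-1]; cv2.imwrite("pics/z4.png",cv2.resize(im[250:360,310:410],None,fx=5,fy=5,interpolation=cv2.INTER_CUBIC))
E
```

```text
[0.58056221 0.28753578 0.03123953] 8.025 0.08524469992819039 [-0.8655798   0.04854186  0.17788289]
```

View pics/w4.png

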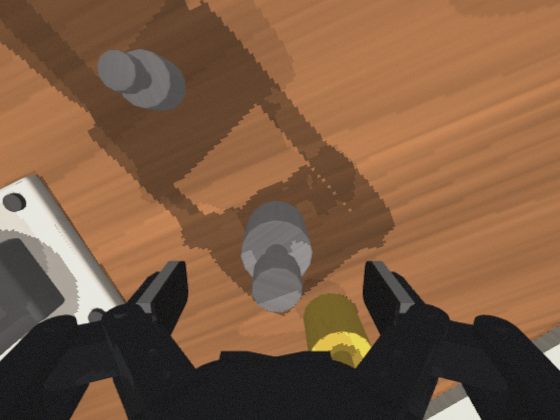

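View pics/z4.png

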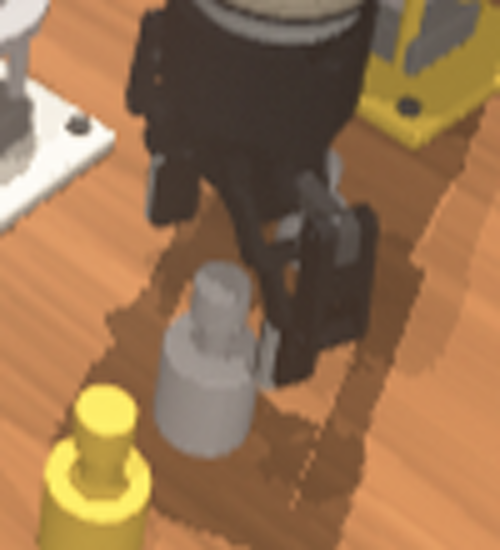

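>>> send_rows:
  plan: [0,0,0,0,0,0,0.6,0,0,0,0,0,0,0.3,0,0,0,0,0,0,0.2,0,0,0,0,0,0,0.1,0,0,0,0,0,0,0.1,0,0,0,0,0,0,0.1]
  newtons: 45

```text
time_s: 8.88
eef_pos: [0.5807, 0.2877, 0.0314]
orientation: [[0.003, 0.387, 0.922], [0.001, 0.922, -0.387], [-1.0, 0.002, 0.002]]
contact_force: [-0.4, 1.2, 1.1]
grip_width: 0.0222
```

```bash
python3 - <<'E'
from h import *
s=r.get_state(); T=s["eef_pos"]; O=np.array(s["orientation"]); print(T, s["time_s"],s["grip_width"],s["contact_force"],O.round(4))
im=r.read_camera("wrist")[:,:,::-1]; cv2.imwrite("pics/w5.png",im)
im=r.read_camera("scene")[:,:,::-1]; cv2.imwrite("pics/z5.png",cv2.resize(im[250:360,310:410],None,fx=5,fy=5,interpolation=cv2.INTER_CUBIC))
E
```

```text
[0.58065134 0.28769598 0.03144862] 8.875 0.022213506568994706 [-0.38497979  1.18947051  1.06706224] [[ 0.0028  0.3872  0.922 ]
 [ 0.0012  0.922  -0.3872]
 [-1.      0.0023  0.0021]]
```

View pics/w5.png

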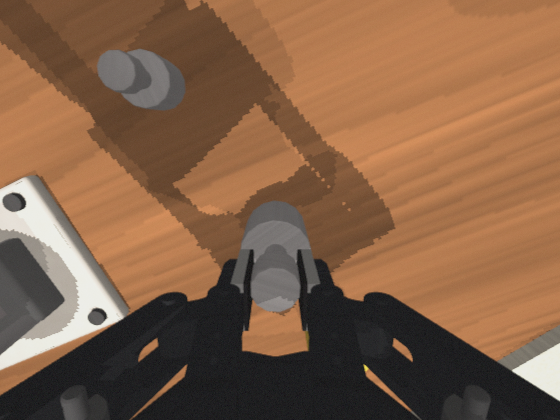

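View pics/z5.png

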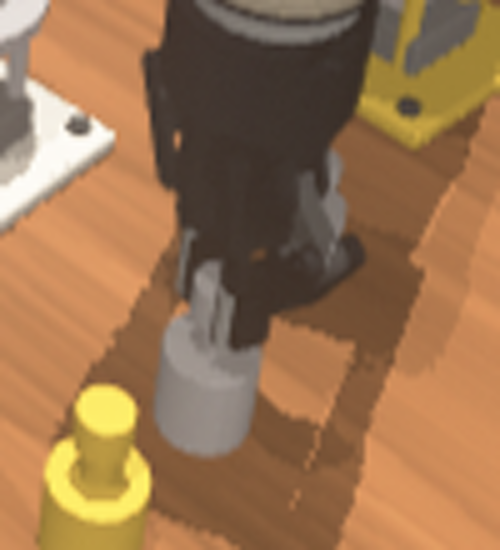

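>>> send_rows:
  plan: [0,0,0,-1,0,0,0.1,0,0,0,-2,0,0,0.1,0,0,0,-4,0,0,0.1,0,0,0,-6.5,0,0,0.1,0,0,0,-9,0,0,0.1,0,0,0,-11.5,0,0,0.1,0,0,0,-13,0,0,0.1,0,0,0,-13.3,0,0,0.1,0,0,0,-13.3,0,0,0.1]

```text
time_s: 10.1
eef_pos: [0.5798, 0.2873, 0.1639]
orientation: [[0.002, 0.387, 0.922], [0.001, 0.922, -0.387], [-1.0, 0.002, 0.001]]
contact_force: [-0.1, 0.2, -4.5]
grip_width: 0.0225
```

```bash
python3 - <<'E'
from h import *
s=r.get_state(); T=s["eef_pos"]; O=np.array(s["orientation"]); print(T, s["time_s"],s["grip_width"],s["contact_force"],O.round(4))
print((O.T@(np.array([.543,.0955,T[2]])-T)*100).round(2))
im=r.read_camera("scene")[:,:,::-1]; cv2.imwrite("pics/z6.png",cv2.resize(im[200:360,260:410],None,fx=3.5,fy=3.5,interpolation=cv2.INTER_CUBIC))
E
```

```text
[0.57978635 0.28732693 0.16389287] 10.1 0.02248971546350079 [-0.05311534  0.21723251 -4.48751245] [[ 1.900e-03  3.873e-01  9.220e-01]
 [ 9.000e-04  9.220e-01 -3.873e-01]
 [-1.000e+00  1.500e-03  1.400e-03]]
[ -0.02 -19.11   4.04]
```

View pics/z6.png

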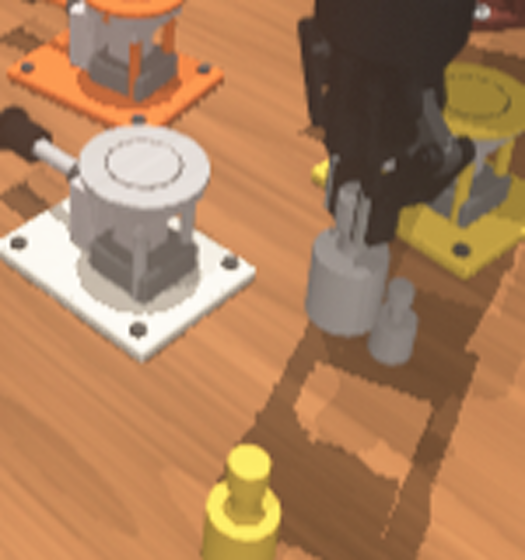

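Weight lifted: wrist force is -4.5 N and it hangs upright. Next I carry it over the pan.

>>> send_rows:
  plan: [0,0,0,0,-2,0.4,0.1,0,0,0,0,-5,1.1,0.1,0,0,0,0,-8.5,1.8,0.1,0,0,0,0,-12,2.5,0.1,0,0,0,0,-15.5,3.3,0.1,0,0,0,0,-17.8,3.8,0.1,0,0,0,0,-18.8,4,0.1,0,0,0,0,-19.1,4,0.1,0,0,0,0,-19.1,4,0.1,0,0,0,0,-19.1,4,0.1]

```text
time_s: 11.4
eef_pos: [0.5424, 0.0964, 0.163]
orientation: [[0.001, 0.386, 0.922], [0.001, 0.922, -0.386], [-1.0, 0.001, 0.0]]
contact_force: [-0.4, 0.2, -4.8]
grip_width: 0.0224
```

```bash
python3 - <<'E'
from h import *
s=r.get_state(); T=s["eef_pos"]; O=np.array(s["orientation"]); print(T, s["time_s"],s["grip_width"],s["contact_force"],O.round(4),s["q"].round(1))
print((O.T@(np.array([.543,.0955,T[2]])-T)*100).round(2))
im=r.read_camera("scene")[:,:,::-1]; cv2.imwrite("pics/z7.png",cv2.resize(im[170:320,230:380],None,fx=4,fy=4,interpolation=cv2.INTER_CUBIC))
im=r.read_camera("wrist")[:,:,::-1]; cv2.imwrite("pics/w7.png",im)
for d in r.trace("wrist","pan")[:3]:
    print(d["conf"],d["rect"],fitmask(r.camera_model("wrist"),d["mask"],lambda x,y:[cyl(x,y,.098,.104,.045)],[.543,.0955]))
m=r.camera_model("scene")
r.read_camera("scene")
for d in r.trace("scene","pan")[:4]: print(d["conf"],d["rect"],fitmask(m,d["mask"],lambda x,y:[cyl(x,y,.098,.104,.045)],[.543,.0955]))
for d in r.trace("scene","weight")[:3]: print("w",d["conf"],d["rect"],fitmask(m,d["mask"],lambda x,y:[cyl(x,y,.132,.177,.021)],[.543,.0955]))
E
```

```text
[0.54239735 0.09636748 0.16303527] 11.4 0.022380943242011023 [-0.35230906  0.16352072 -4.84493704] [[ 8.000e-04  3.864e-01  9.223e-01]
 [ 8.000e-04  9.223e-01 -3.864e-01]
 [-1.000e+00  1.000e-03  4.000e-04]] [  2.7   5.5 104.6   0.   69.8 -64.5]
[-0.   -0.06  0.09]
0.71 [27.9, 110.4, 55.0, 114.3] (array([0.543 , 0.0955]), np.float64(0.0))
0.66 [273.4, 205.8, 111.7, 91.6] (array([0.54285918, 0.09421367]), np.float64(0.5914770906760654))
0.94 [396.0, 237.6, 32.8, 31.7] (array([0.543 , 0.0955]), np.float64(0.0))
0.82 [300.4, 255.5, 39.7, 36.0] (array([0.54409851, 0.0932146 ]), np.float64(0.7627659574468085))
w 0.63 [327.1, 347.9, 20.1, 41.1] (array([0.543 , 0.0955]), np.float64(0.0))
w 0.62 [303.9, 223.9, 22.1, 35.5] (array([0.54395996, 0.09521289]), np.float64(0.8052208835341366))
```

View pics/z7.png

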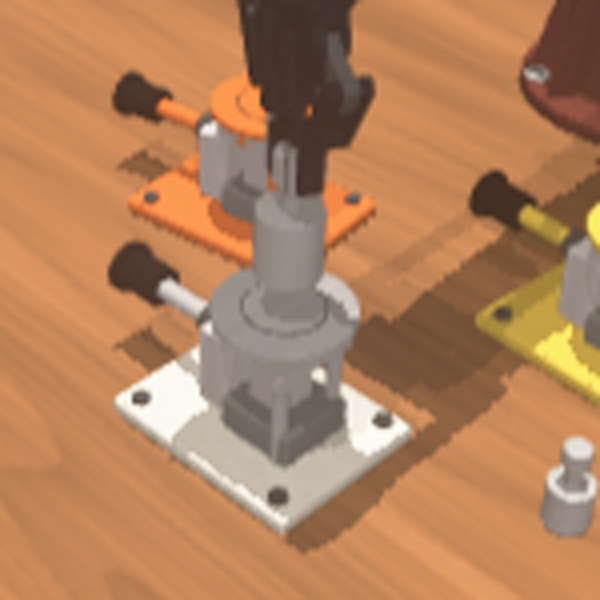

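View pics/w7.png

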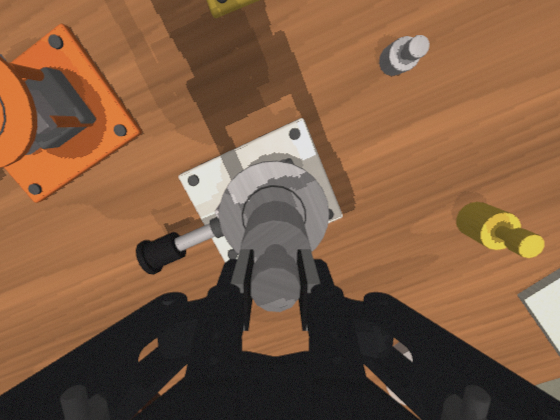

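>>> send_rows:
  plan: [0,0,0,0.8,0,0,0.1,0,0,0,1.6,0,0.05,0.1,0,0,0,2.1,0,0.05,0.1,0,0,0,2.3,0,0.05,0.1,0,0,0,2.4,0,0.05,0.1,0,0,0,2.4,0,0.05,0.1]

```text
time_s: 12.45
eef_pos: [0.543, 0.0957, 0.1392]
orientation: [[0.001, 0.387, 0.922], [0.001, 0.922, -0.387], [-1.0, 0.001, 0.001]]
contact_force: [0.6, -0.9, -4.3]
grip_width: 0.022
```

>>> send_rows:
  plan: [0,0,0,0.15,0,0,0.1,0,0,0,0.3,0,0,0.1,0,0,0,0.3,0,0,0.1]

```text
time_s: 12.82
eef_pos: [0.5428, 0.0957, 0.1361]
orientation: [[0.001, 0.387, 0.922], [0.0, 0.922, -0.387], [-1.0, 0.001, 0.0]]
contact_force: [0.5, -0.3, -3.9]
grip_width: 0.0225
```

>>> send_rows:
  plan: [0,0,0,0.15,0,0,0.1,0,0,0,0.3,0,0,0.1,0,0,0,0.3,0,0,0.1,0,0,0,0.3,0,0,0.1]

```text
time_s: 13.32
eef_pos: [0.543, 0.0957, 0.1332]
orientation: [[0.001, 0.387, 0.922], [0.0, 0.922, -0.387], [-1.0, 0.001, 0.001]]
contact_force: [-0.2, 0.0, -3.2]
grip_width: 0.0228
```

```bash
python3 - <<'E'
from h import *
s=r.get_state(); print(s["eef_pos"],s["contact_force"],s["grip_width"])
im=r.read_camera("scene")[:,:,::-1]; cv2.imwrite("pics/z8.png",cv2.resize(im[190:310,240:360],None,fx=5,fy=5,interpolation=cv2.INTER_CUBIC))
E
```

```text
[0.5430156  0.09573424 0.13324572] [-0.19785006  0.04048169 -3.15968356] 0.022815084913545114
```

View pics/z8.png

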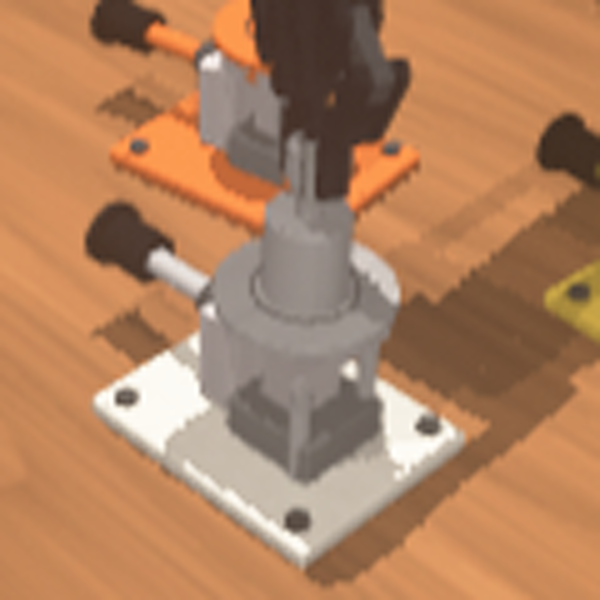

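The weight is touching the pan, centred in the ring mark. I'll lower it a little more, then release.

>>> send_rows:
  plan: [0,0,0,0.1,0,0,0.1,0,0,0,0.25,0,0,0.1,0,0,0,0.25,0,0,0.1,0,0,0,0.25,0,0,0.1]

```text
time_s: 13.88
eef_pos: [0.5431, 0.0957, 0.1308]
orientation: [[0.001, 0.387, 0.922], [0.001, 0.922, -0.387], [-1.0, 0.001, 0.001]]
contact_force: [0.0, -0.1, -1.9]
grip_width: 0.0225
```

>>> send_rows:
  plan: [0,0,0,0.05,0,0,0.15,0,0,0,0.05,0,0,0.35,0,0,0,0.05,0,0,0.4,0,0,0,0.05,0,0,0.6,0,0,0,0.05,0,0,0.7,0,0,0,0.05,0,0,0.7]

```text
time_s: 14.62
eef_pos: [0.5431, 0.0957, 0.1303]
orientation: [[0.001, 0.387, 0.922], [0.001, 0.922, -0.387], [-1.0, 0.001, 0.001]]
contact_force: [0.1, 0.3, 0.2]
grip_width: 0.0598
```

```bash
python3 - <<'E'
from h import *
s=r.get_state(); print(s["eef_pos"],s["contact_force"],s["grip_width"])
im=r.read_camera("scene")[:,:,::-1]; cv2.imwrite("pics/z9.png",cv2.resize(im[190:310,240:360],None,fx=5,fy=5,interpolation=cv2.INTER_CUBIC))
im=r.read_camera("wrist")[:,:,::-1]; cv2.imwrite("pics/w9.png",im)
E
```

```text
[0.54310733 0.09574908 0.13033726] [0.11456965 0.31661763 0.15332923] 0.059761659184776904
```

View pics/z9.png

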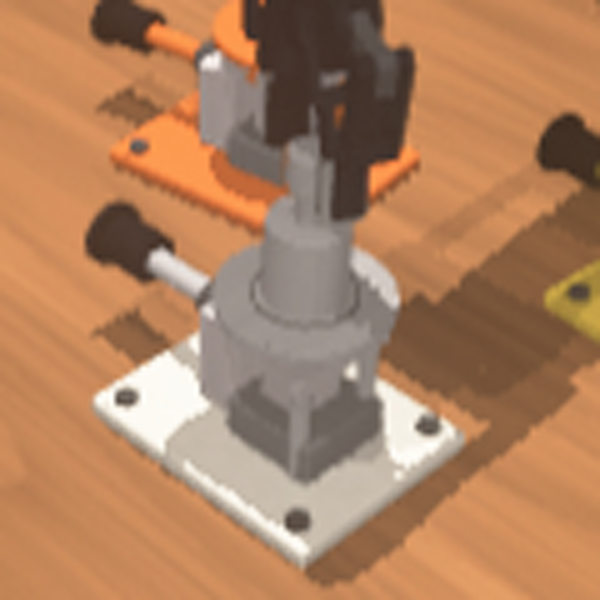

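View pics/w9.png

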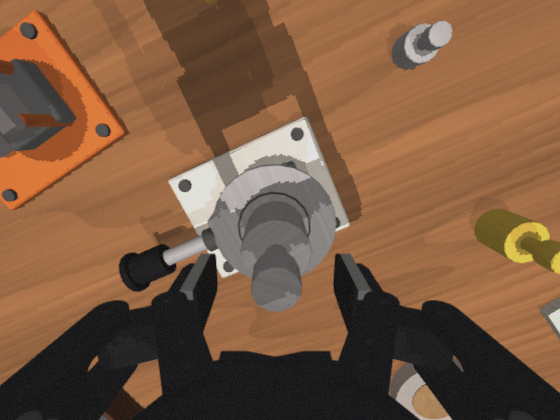

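Released: the weight stands upright and centred in the ring. I go straight up, then turn the jaws and move over to the plunger knob.

>>> send_rows:
  plan: [0,0,0,-0.5,0,0,0.8,0,0,0,-1.5,0,0,0.8,0,0,0,-3.5,0,0,0.8,0,0,0,-6,0,0,0.8,0,0,0,-8.5,0,0,0.8,0,0,0,-10,0,0,0.8,0,0,0,-10,0,0,0.8]

```text
time_s: 15.6
eef_pos: [0.5441, 0.0957, 0.2322]
orientation: [[0.005, 0.387, 0.922], [0.001, 0.922, -0.387], [-1.0, 0.002, 0.004]]
contact_force: [-0.2, 0.6, -0.1]
grip_width: 0.0683
```

```bash
python3 - <<'E'
from h import *
s=r.get_state(); T=s["eef_pos"]; O=np.array(s["orientation"]); print(T,s["time_s"],s["q"].round(1))
print((O.T@(np.array([.545,-.05,.23])-T)*100).round(2), np.degrees(np.arctan2(O[1,1],O[0,1])))
im=r.read_camera("wrist")[:,:,::-1]; cv2.imwrite("pics/w10.png",im); m=r.camera_model("wrist")
for d in r.trace("wrist","knob")[:3]:
    ys,xs=np.nonzero(d["mask"]); print("knob",d["conf"],d["rect"],ray(m,(xs.mean(),ys.mean()),.06))
m=r.camera_model("scene"); im=r.read_camera("scene")[:,:,::-1]; cv2.imwrite("pics/z10.png",cv2.resize(im[190:310,240:360],None,fx=5,fy=5,interpolation=cv2.INTER_CUBIC))
for d in r.trace("scene","weight")[:3]: print("w",d["conf"],d["rect"],fitmask(m,d["mask"],lambda x,y:wparts(x,y,.099),[.543,.0955]))
E
```

```text
[0.54408477 0.09573689 0.23219015] 15.6 [  2.7   2.  100.7   0.   77.  -64.6]
[  0.21 -13.4    5.72] 67.24284650213744
knob 0.68 [192.4, 225.2, 67.1, 37.1] [ 0.54393722 -0.01907063  0.06      ]
knob 0.67 [11.2, 161.3, 22.5, 38.5] [ 0.39487317 -0.17086406  0.06      ]
w 0.75 [327.2, 348.4, 18.5, 44.6] (array([0.543 , 0.0955]), np.float64(0.0))
w 0.58 [300.6, 234.8, 18.2, 32.5] (array([0.54548401, 0.0933894 ]), np.float64(0.7945205479452054))
```

View pics/w10.png

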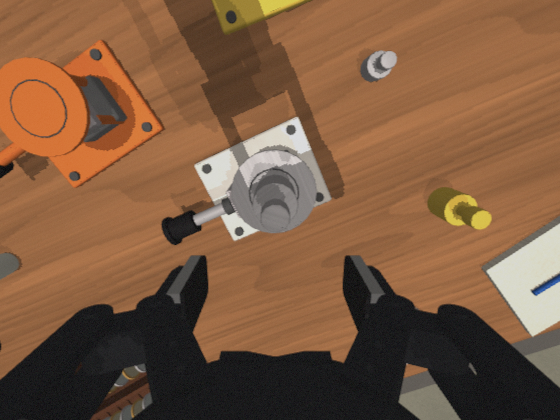

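View pics/z10.png

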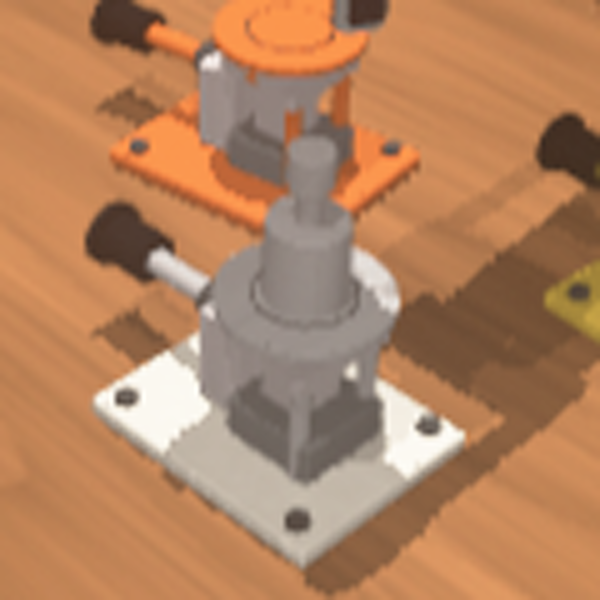

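```bash
python3 - <<'E'
from h import *
m=r.camera_model("wrist")
px=[(236,240),(196,165),(300,118),(331,197)]
W=np.array([ray(m,p,.012)[:2] for p in px]); print(W.round(4))
L=np.array([[.06,-.09],[-.06,-.09],[-.06,.06],[.06,.06]])
f=lambda p:(np.c_[p[0]+L[:,0]*np.cos(p[2])-L[:,1]*np.sin(p[2]),p[1]+L[:,0]*np.sin(p[2])+L[:,1]*np.cos(p[2])]-W).ravel()
o=least_squares(f,[.543,.0955,0]); x,y,t=o.x; print(x,y,np.degrees(t),o.fun.round(4))
for d in (-.104,-.119,-.134): print("knob",x-d*np.sin(t),y+d*np.cos(t), proj(m,[x-d*np.sin(t),y+d*np.cos(t),.06]))
E
```

```text
[[0.5995 0.0123]
 [0.4842 0.0082]
 [0.482  0.1544]
 [0.5924 0.1559]]
0.5390900208338006 0.09771094043793065 1.6590531028641597 [ 0.0022 -0.0028 -0.0025 -0.0022 -0.0047  0.0015  0.0049  0.0035]
knob 0.5421010177002025 -0.006245463394976725 [[196.96433352 219.52552644]]
knob 0.542535296094395 -0.021239175486261433 [[186.04321357 224.3928089 ]]
knob 0.5429695744885876 -0.036232887577546155 [[175.22756255 229.21308638]]
```

>>> send_rows:
  plan: [9,0,0,0,-2,0.9,0.8,18,0,0,0,-4,1.7,0.8,27,0,0,0,-6,2.6,0.8,36,0,0,0,-8,3.4,0.8,45,0,0,0,-10,4.3,0.8,54,0,0,0,-12,5.1,0.8,61,0,0,0,-13.2,5.7,0.8,65.6,0,0,0,-13.4,5.7,0.8,65.6,0,0,0,-13.4,5.7,0.8,65.6,0,0,0,-13.4,5.7,0.8]

```text
time_s: 17.05
eef_pos: [0.5423, -0.0498, 0.228]
orientation: [[-0.003, 1.0, 0.03], [0.001, 0.03, -1.0], [-1.0, -0.003, -0.001]]
contact_force: [-1.0, 0.4, -0.1]
grip_width: 0.0685
```

```bash
python3 - <<'E'
from h import *
s=r.get_state(); T=s["eef_pos"]; O=np.array(s["orientation"]); print(T,s["time_s"],s["q"].round(1),O.round(3))
im=r.read_camera("wrist")[:,:,::-1]; cv2.imwrite("pics/w11.png",im); m=r.camera_model("wrist")
for d in r.trace("wrist","knob")[:2]:
    ys,xs=np.nonzero(d["mask"]); print("knob",d["conf"],d["rect"],ray(m,(xs.mean(),ys.mean()),.06))
print(proj(m,[[.5463,-.0235,.06],[.5459,-.0085,.06],[.5467,-.0385,.06]]))
E
```

```text
[ 0.54233646 -0.04977156  0.22797943] 17.05 [-12.6   1.5 101.6   0.   77.  -14.4] [[-0.003  1.     0.03 ]
 [ 0.001  0.03  -1.   ]
 [-1.    -0.003 -0.001]]
knob 0.86 [48.2, 41.0, 39.2, 80.6] [0.3007092 0.0902938 0.06     ]
knob 0.67 [278.4, 151.1, 34.1, 69.7] [ 0.5453846  -0.01427997  0.06      ]
[[279.56719783 164.74546595]
 [279.67858444 151.37104121]
 [279.45855861 177.79000648]]
```

View pics/w11.png

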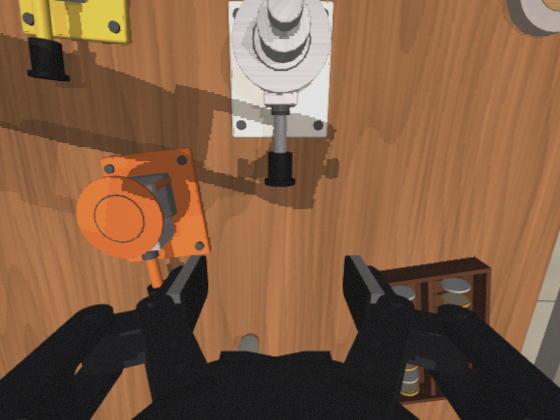

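The knob barrel is at (280,152)–(280,185), matching the prediction. I tilt 15° away from the pan so that the wrist stays clear of the weight.

>>> send_rows:
  plan: [0,3,0,2,0.1,-0.3,0.8,0,7,0,4.5,0.2,-0.7,0.8,0,11,0,7.5,0.3,-1.2,0.8,0,15,0,10.5,0.4,-1.6,0.8,0,15,0,12.5,0.4,-1.8,0.8,0,15,0,13.1,0.4,-1.8,0.8,0,15,0,13.1,0.4,-1.8,0.8,0,15,0,13.1,0.4,-1.8,0.8]

```text
time_s: 18.15
eef_pos: [0.5469, -0.0315, 0.0989]
orientation: [[-0.007, 1.0, 0.03], [0.258, 0.031, -0.966], [-0.966, 0.001, -0.258]]
contact_force: [0.3, -0.3, -0.0]
grip_width: 0.0683
```

```bash
python3 - <<'E'
from h import *
s=r.get_state(); T=s["eef_pos"]; O=np.array(s["orientation"]); print(T,s["time_s"],s["q"].round(1),O.round(3),s["contact_force"])
a=O[:,0]; g=np.array([.5462,-.0215,.06]); print("shift to grasp", (O.T@(g+.042*a-T)*100).round(2))
im=r.read_camera("wrist")[:,:,::-1]; cv2.imwrite("pics/w12.png",im); m=r.camera_model("wrist")
print(proj(m,[[.5463,-.0235,.06],[.5459,-.0085,.06],[.5467,-.0385,.06]]), -np.array(m["R"]).T@m["t"])
im=r.read_camera("scene")[:,:,::-1]; cv2.imwrite("pics/z12.png",cv2.resize(im[150:300,220:370],None,fx=4,fy=4,interpolation=cv2.INTER_CUBIC))
E
```

```text
[ 0.54694088 -0.03145173  0.09886177] 18.15 [-19.3  12.  106.1  15.1  68.  -27.4] [[-0.007  1.     0.03 ]
 [ 0.258  0.031 -0.966]
 [-0.966  0.001 -0.258]] [ 0.3321245  -0.33133953 -0.01267431]
shift to grasp [ 8.21 -0.05  0.04]
[[274.54293885 225.70381064]
 [274.63379087 205.77730398]
 [274.45240584 245.56034977]] [ 0.54616792 -0.00627685  0.28440926]
```

View pics/w12.png

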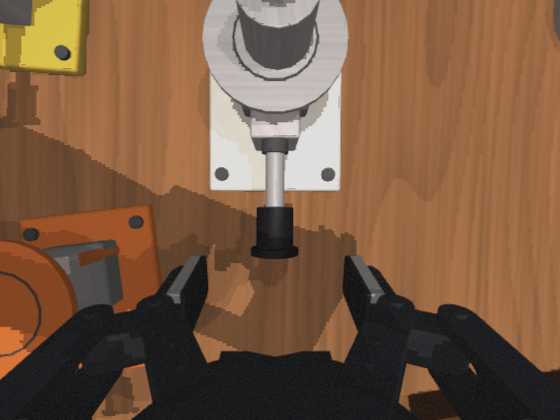

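View pics/z12.png

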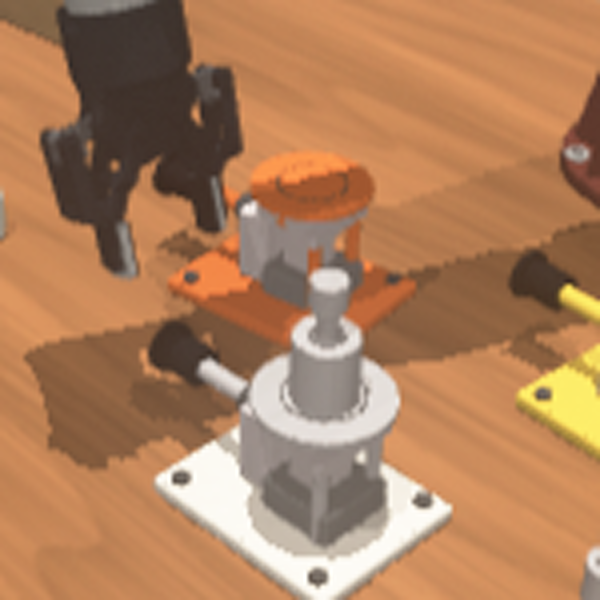

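>>> send_rows:
  plan: [0,0,0,2,0,0,0.8,0,0,0,4,0,0,0.8,0,0,0,6,0,0,0.8,0,0,0,7.4,0,0,0.8,0,0,0,8,0,0,0.8,0,0,0,8.1,0,0,0.8,0,0,0,8.1,0,0,0.8]

```text
time_s: 19.12
eef_pos: [0.5468, -0.0109, 0.021]
orientation: [[-0.006, 1.0, 0.03], [0.258, 0.03, -0.966], [-0.966, 0.002, -0.258]]
contact_force: [-1.1, -0.5, 0.3]
grip_width: 0.0682
```

```bash
python3 - <<'E'
from h import *
s=r.get_state(); T=s["eef_pos"]; O=np.array(s["orientation"]); print(T,s["time_s"],s["contact_force"])
a=O[:,0]; g=np.array([.5462,-.0215,.06]); print("shift to grasp", (O.T@(g+.042*a-T)*100).round(2))
im=r.read_camera("wrist")[:,:,::-1]; cv2.imwrite("pics/w13.png",im)
im=r.read_camera("scene")[:,:,::-1]; cv2.imwrite("pics/z13.png",cv2.resize(im[170:290,220:340],None,fx=5,fy=5,interpolation=cv2.INTER_CUBIC))
E
```

```text
[ 0.54681854 -0.01090395  0.02101993] 19.125 [-1.09724221 -0.49430411  0.28138535]
shift to grasp [ 0.16 -0.09  0.02]
```

View pics/w13.png

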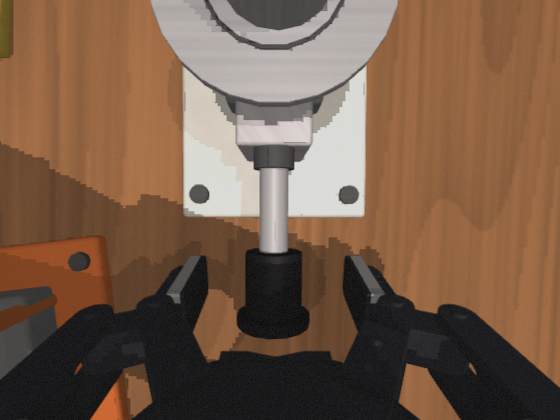

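View pics/z13.png

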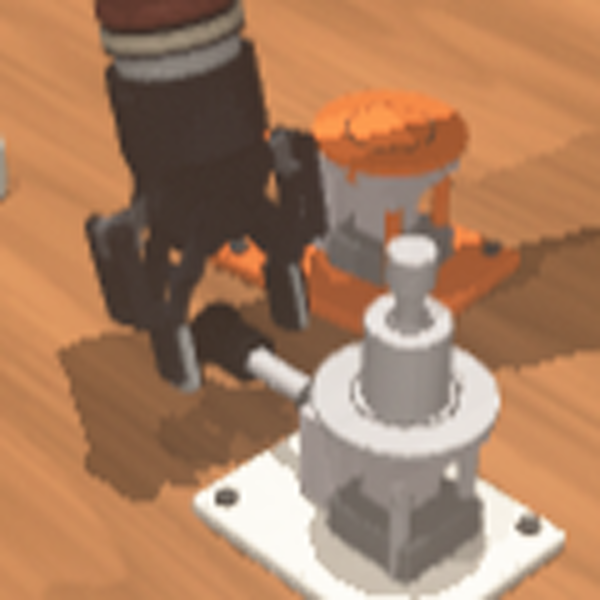

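>>> send_rows:
  plan: [0,0,0,0.2,-0.1,0,0.6,0,0,0,0.2,-0.1,0,0.4,0,0,0,0.2,-0.1,0,0.3,0,0,0,0.2,-0.1,0,0.2,0,0,0,0.2,-0.1,0,0.1,0,0,0,0.2,-0.1,0,0.1,0,0,0,0.2,-0.1,0,0.1]
  newtons: 70

```text
time_s: 20.1
eef_pos: [0.546, -0.0106, 0.0196]
orientation: [[-0.006, 1.0, 0.03], [0.258, 0.03, -0.966], [-0.966, 0.002, -0.258]]
contact_force: [-2.6, -0.8, 5.3]
grip_width: 0.0261
```

```bash
python3 - <<'E'
from h import *
s=r.get_state(); T=s["eef_pos"]; O=np.array(s["orientation"]); print(T,s["time_s"],s["contact_force"],s["grip_width"])
im=r.read_camera("wrist")[:,:,::-1]; cv2.imwrite("pics/w14.png",im)
im=r.read_camera("scene")[:,:,::-1]; cv2.imwrite("pics/z14.png",cv2.resize(im[170:290,220:340],None,fx=5,fy=5,interpolation=cv2.INTER_CUBIC))
y=np.array([np.sin(np.radians(1.6)),-np.cos(np.radians(1.6)),0]); print("1cm pull in tool axes",O.T@y)
E
```

```text
[ 0.54595685 -0.01061896  0.01956272] 20.1 [-2.56965226 -0.78315667  5.26383222] 0.02608674590489214
1cm pull in tool axes [-0.25785569 -0.00233274  0.96618062]
```

View pics/w14.png

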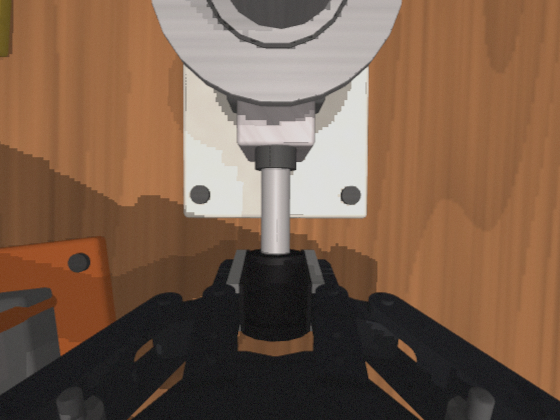

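View pics/z14.png

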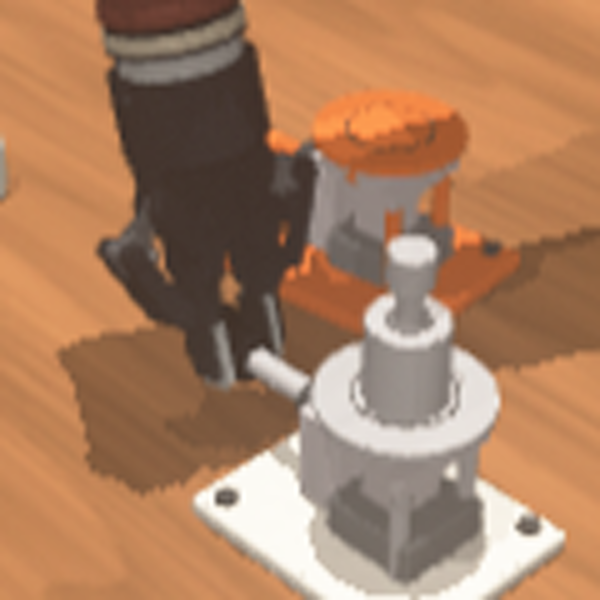

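>>> send_rows:
  plan: [0,0,0,-0.05,0,0.2,0.1,0,0,0,-0.1,0,0.4,0.1,0,0,0,-0.15,0,0.6,0.1,0,0,0,-0.2,0,0.8,0.1,0,0,0,-0.26,0,1,0.1,0,0,0,-0.31,0,1.2,0.1,0,0,0,-0.36,0,1.35,0.1,0,0,0,-0.39,0,1.45,0.1,0,0,0,-0.39,0,1.45,0.1]

```text
time_s: 21.32
eef_pos: [0.5462, -0.0223, 0.0197]
orientation: [[-0.007, 1.0, 0.029], [0.264, 0.029, -0.964], [-0.965, 0.001, -0.264]]
contact_force: [-0.4, 8.1, 2.5]
grip_width: 0.026
```

```bash
python3 - <<'E'
from h import *
s=r.get_state(); T=s["eef_pos"]; O=np.array(s["orientation"]); print(T,s["time_s"],s["contact_force"],s["grip_width"])
im=r.read_camera("wrist")[:,:,::-1]; cv2.imwrite("pics/w15.png",im)
im=r.read_camera("scene")[:,:,::-1]; cv2.imwrite("pics/z15.png",cv2.resize(im[170:290,220:340],None,fx=5,fy=5,interpolation=cv2.INTER_CUBIC))
E
```

```text
[ 0.54615987 -0.0223219   0.01966419] 21.325 [-0.39168212  8.06430468  2.48735194] 0.026035590174998346
```

View pics/w15.png

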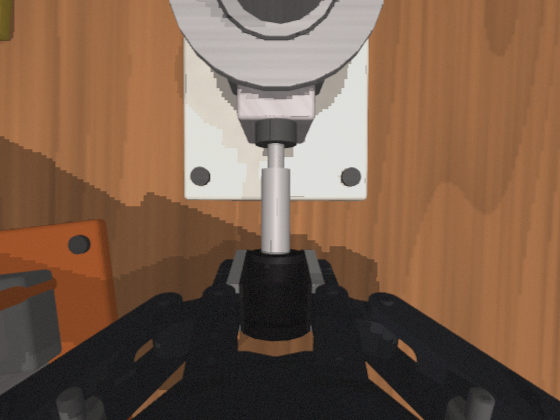

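View pics/z15.png

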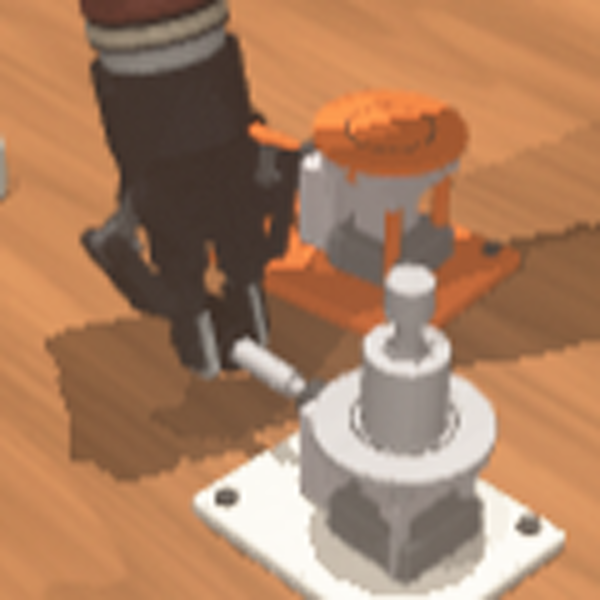

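Pan has sunk and the plunger is at about 12 mm; the wrist reads 8 N of spring pull. I pull on to the stop.

>>> send_rows:
  plan: [0,0,0,-0.12,0,0.5,0.1,0,0,0,-0.18,0,0.7,0.1,0,0,0,-0.23,0,0.9,0.1,0,0,0,-0.26,0,1,0.1,0,0,0,-0.26,0,1,0.1,0,0,0,-0.26,0,1,0.1]

```text
time_s: 22.18
eef_pos: [0.5462, -0.0261, 0.0198]
orientation: [[-0.008, 1.0, 0.027], [0.275, 0.028, -0.961], [-0.961, -0.0, -0.275]]
contact_force: [2.0, 16.0, 3.9]
grip_width: 0.026
```

```bash
python3 - <<'E'
from h import *
s=r.get_state(); T=s["eef_pos"]; O=np.array(s["orientation"]); print(T,s["time_s"],s["contact_force"],s["grip_width"])
im=r.read_camera("wrist")[:,:,::-1]; cv2.imwrite("pics/w16.png",im)
im=r.read_camera("scene")[:,:,::-1]; cv2.imwrite("pics/z16.png",cv2.resize(im[170:290,220:340],None,fx=5,fy=5,interpolation=cv2.INTER_CUBIC))
s=r.get_state(); print(s["eef_pos"],s["contact_force"])
E
```

```text
[ 0.54618001 -0.02612859  0.0197769 ] 22.175 [ 2.02758787 15.98040991  3.89444524] 0.025972014283017056
[ 0.5461661  -0.02612406  0.0197791 ] [ 2.70572848 15.20439162  3.45994179]
```

View pics/w16.png

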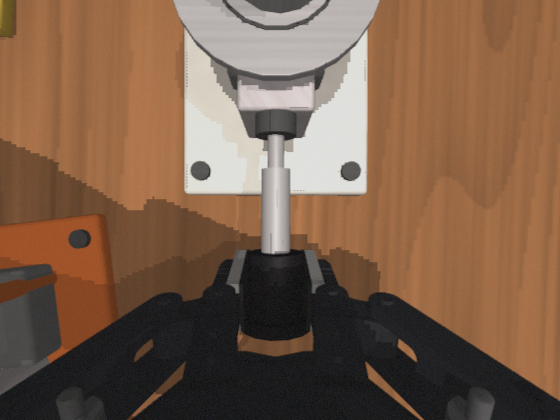

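View pics/z16.png

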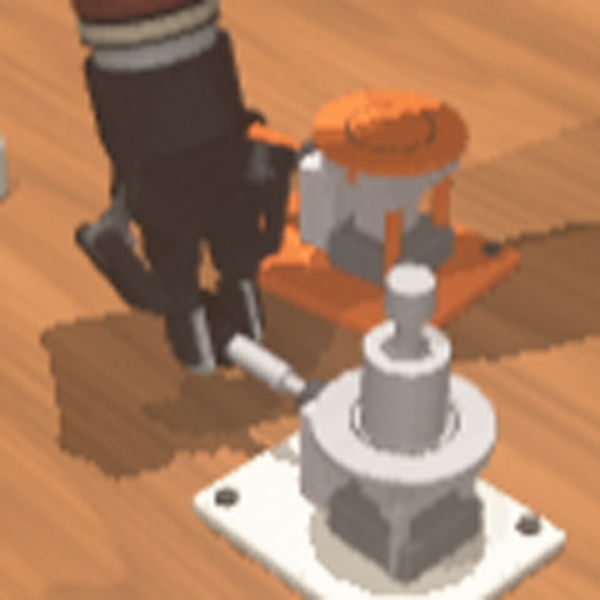

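```bash
python3 - <<'E'
from h import *
im=None
for i in range(6):
    im=r.read_camera("scene"); s=r.get_state(); print(s["time_s"],s["eef_pos"].round(4),s["contact_force"].round(1))
m=r.camera_model("scene")
for d in r.trace("scene","weight")[:3]:
    f=lambda x,y,z:wparts(x,y,z); print("w",d["conf"],d["rect"],fitmask(m,d["mask"],f,[.543,.0955,.08]))
im=r.read_camera("top")[:,:,::-1]; cv2.imwrite("pics/t17.png",im)
E
```

```text
22.325 [ 0.5462 -0.0261  0.0198] [ 1.4 16.3  3.5]
22.375 [ 0.5462 -0.0261  0.0198] [ 1.6 16.3  3.4]
22.425 [ 0.5462 -0.0261  0.0198] [ 1.3 15.7  2.8]
22.475 [ 0.5462 -0.0261  0.0198] [ 2.  16.5  2.8]
22.525 [ 0.5462 -0.0261  0.0198] [ 1.4 16.   3.7]
22.575 [ 0.5462 -0.0261  0.0198] [ 1.3 16.7  2.7]
w 0.73 [301.9, 239.6, 14.7, 36.1] (array([0.54375553, 0.09262276, 0.08308321]), np.float64(0.8756567425569177))
w 0.6 [328.6, 346.9, 17.4, 45.9] (array([0.543 , 0.0955, 0.08  ]), np.float64(0.0))
```

View pics/t17.png

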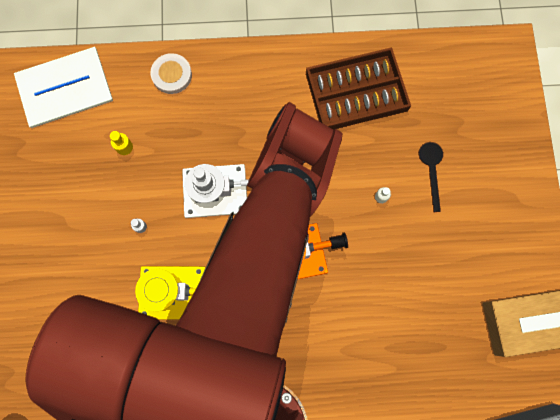

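Everything is steady. The plunger is at its stop with 16 N on the wrist, and the weight is upright with its underside at about 0.083 m, so the pan has sunk about 21 mm. The small weight, bottle and occluder are where they started. Handing in.

```bash
python3 - <<'E'
from cell import r
print(r.sign_off())
s=r.get_state(); print(s["time_s"],s["eef_pos"],s["contact_force"],s["grip_width"])
E
```

```text
the job is handed in; nothing more can be done
None
the job is handed in; nothing more can be done
```

I put the larger steel weight upright in the middle of the white unit's pan, let go, then pulled the plunger back to its stop. I handed in at about 22.6 s while still holding it; sign-off gave no verdict.

**Last checks:**
- **Plunger:** the wrist reads a steady 16 N along the pull, against 10 N for the spring alone, so the plunger is on its stop. The tool travelled about 15.5 mm. The jaw opening is 26 mm on the 28 mm barrel, and it did not slip.
- **Weight and pan:** the weight stands upright inside the ring mark, about 3 mm from the pan centre by the camera fit. Its underside is at about 0.083 m, so the pan has sunk about 21 mm.
- **Other things:** the small weight, drop bottle, occluder and look-alikes show no movement in the top picture.

**What went wrong or disagreed:**
- **Missed first grip:** the jaws closed just above the weight's knob without moving it. In the pictures the fingertips sat about 25 mm behind the reported TCP. I went lower and allowed for that in every later grip.
- **Incomplete first pull:** it stopped at about 12 mm because the arm gave under the spring, so I pulled a second time to reach the stop.

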